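# Prop the sprung catch open and slide the vial rack to its locating corner

## Robot

A 6-joint arm with a two-finger parallel gripper is mounted at the origin on a cart in front of the work surface, level with it; the furniture and walls round the work are solid. World frame = base frame: x ahead of the robot, y to its left, z up, the work surface at z = 0. Lengths are in mm, angles in rad, forces in N, time in s.
With the tool pointing down it reaches from about 375 to 975 mm from the base axis. Payload 3.8 kg.
Tool frame: the origin (TCP) lies at the very end of the fingers, on their centre line; the grasp point (between the pads) lies robot.grip_point_offset behind it (robot.grip_point_offset is the distance from the TCP to the grasp point, in mm); z points along the fingers, y is the line along which they close (so a half turn about z gives the same grasp; the last joint's range is limited). The gripper opens to 88 mm and grips with 3 to 60 N. Pads are 18 mm wide; open, the fingers measure 123 mm over their backs; the gripper's body (75 mm by 187 mm) begins 45 mm behind the grasp point.
Start: joints at [-0.037, 0.264, 1.604, -0, 1.274, -0.037], TCP at [674.995, -0.002, 238.706] pointing down, gripper open.
Joint ranges: [-2.63, 2.63], [-0.94, 2.18], [0.31, 2.57], [-1.31, 4.45], [0, 2.66], [-2.55, 2.55]. Speed limits (rad/s): [2.57, 2.57, 3.14, 3.14, 3.14, 3.14].

## Interface

Orientations are given as a rotation vector (axis times angle).
In Python, from station import robot, cams gives the robot as it stands.
- The arm moves only by the tool step_arm, never from a script. Its arguments are lists of equal length, an entry for each row: "slide": the shift along the tool's x, y, z normalised to -1 to 1, where 1 is 0.2 m, a list of three; "turn": the turn, a rotation vector about the tool's x, y, z normalised to -1 to 1, where 1 is 45 degrees, a list of three; "claw": the closure, from 0 (fully open) to 1 (shut). In form: {"slide": [[x, y, z], ...], "turn": [[wx, wy, wz], ...], "claw": [claw, ...]}. A call has exactly 5 rows; each row is the pose to reach, as a shift and turn from the pose commanded when the call began, along the tool's axes at that moment; what a row does not reach only later rows make up. A row lasts 1/10 s, in which the tool goes at most 50 mm and 8.59 degrees, less where a joint would pass 70% of its speed; a pose out of reach is approached as far as the arm can. A call with a number of a shift or a turn outside -1 to 1 is refused whole. A call with a gripper value outside its range is refused whole. The fingers move at their own pace and stop on an object; the grip force is fixed at half the most. Time passes only in rows, so rows that repeat a pose let the fingers close, or fill a call up. It gives the time, the measured TCP pose, the force, the opening and the grip force at its end, in the units of the state.
- robot.sense(): the state, without advancing time (a new reading comes with each control period).
- cams.camera(name): name is "scene" or "side" or "wrist"; returns the picture (480x640x3 uint8, blue, green, red); there is no depth.
- cams.camera_model(name): a dict with "mtx" (3x3 intrinsics, pixels), "R" (3x3) and "t" (3): a world point X has camera coordinates R X + t; the wrist camera has in their place "mount" (4x4, takes a point from camera to tool coordinates, whose origin is the TCP and whose axes are the flange's). Camera axes: x right, y down, z forward; pixel columns grow to the right and rows downward; lengths in mm; the calibration is good to about 2 mm. A picture is of the moment at which its call begins: read the wrist's pose just before it. camera_model takes no time and is no camera call.
- robot.finish_job(): hands the job in; it is judged then, once.
The state is a dict: "t": time; "joints": joint angles; "qvel": joint speeds; "joint_torque": joint torques, N m; "tool_pos": TCP position; "tool_rot": TCP orientation; "wrist_force": force on the tool from outside, world axes, zero at the start; "torque": the same for the moment, N m; "opening": opening from 0.0 (shut) to 1.0 (fully open); "gripper_force": force on a finger pad.
Only numpy, scipy, OpenCV 4.12 (cv2) and the standard library are available. Lean on these libraries where they do the work, as an engineer would, in place of code of your own. Each camera call takes 0.05 s, during which the arm holds its last target. There are 200 camera calls.

## Task

The white vial rack is locked in its parking bay by a sprung catch: prop the catch open by pushing the larger loose vial, upright, between the catch's lever and the aluminium keeper block until it is fully home against the end stop, and leave it standing there for the next rack. Then slide the rack out of the bay and along the bench, gently and without lifting it or spilling its vials, until it lies flush along the steel fence of the locating corner and against its stop bar, pressing in the stop's switch plunger. The corner only stands there by its own weight and must not be shifted; leave the small vial, the petri dish and the timer alone.

Things in the scene. Friction and masses are not known exactly. Their poses are not given: they have to be found in the camera images.
- rack_mid (a point): Middle (21 mm above the bench) of the loose white vial rack, a drilled block 96 mm (its x) by 130 mm (its y), its sides 4 to 38 mm above the bench, on two glide strips; 0.4 to 0.8 kg (2 to 6 N to slide it), too wide to grip. Bores at x = -22 and +22, y = -40, 0 and +40 mm; three hold loose vials that reach 66 mm above the bench. Parked, its y axis points out of the bay.
- sample_a_mid (a point): Middle of a capped glass vial (25 mm wide, 52 mm tall) standing loose in the rack's bore at x = -22, y = -40 mm. It stays there.
- sample_b_mid (a point): Same kind of vial, in the rack's bore at x = -22, y = +40 mm. It stays there.
- sample_c_mid (a point): Same kind of vial, in the rack's bore at x = +22, y = 0 mm. It stays there.
- bay: Parking bay of aluminium, fixed; origin on the bench under the middle of the parked rack, y = the way out, z up. Rails 14 mm high with 1.5 mm play each side of the rack: near (-x) rail y = -74 to +58 mm, far rail y = -74 to +126 mm. Rear stop 10 mm high at y = -74 to -66 mm; above it the rack's rear face can be pushed. The catch is on the near side; beyond y = 165 mm all is clear.
- catch (a joint): Sprung lever of the catch, turning about its upright pivot: 0 rad = shut, grows as it opens, at most 0.6. The rack passes above 0.19; the larger vial fully home holds it at about 0.24. A spring shuts it (0.08 N m at 0, 0.16 N m at 0.25); let go, it snaps shut.
- catch_pivot (a point): Pivot of the catch, 26 mm high, at x = -62, y = 152 mm in the bay. An arm runs back from it to a nose roller, 10 mm wide and 22 mm high, at x = -41, y = 77 mm when shut, in front of the rack. Pushing the rack against the roller only presses the catch shut.
- catch_lip (a point): Outer end of the flared lip on the lever's tail (8 mm thick, 7 to 21 mm above the bench); moves with the lever. The tail lies on the +y side of the keeper block, about 20 mm from it when shut. A 32 mm vial slid into the flared mouth in the bay's +x direction, along the block, cams the lever open with some 5 to 12 N, passes a slight knee and meets the end stop.
- keeper (a point): Middle of the keeper block's face, 12 mm above the bench. The fixed block is 24 mm high; the face looks to +y, lies at y = 140 mm in the bay and runs from x = -136 to -82 mm. There the end stop, a wall of the same height facing -x, stands up to y = 164 mm.
- prop_seat (a point): Where the middle of the larger vial is when fully home, touching the keeper block's face, the end stop and the lever: x = -98, y = 156 mm in the bay, 33 mm above the bench (the vial stands on the bench). The axes are the bay's.
- prop_mid (a point): Middle of the larger loose vial, the prop: glass with a screw cap, 32 mm wide, 66 mm tall (straight body up to 53 mm above its base, cap 27 mm wide), about 35 g, standing on the bench ahead of the bay's exit.
- corner: Locating corner: a steel fence bar along its x, face at y = +65 mm looking to -y, x = -120 to +85 mm, 24 mm high, with a stop bar clamped across it at the far end. It only stands on the bench (1.8 kg) and slides if pushed with over 8 N. Its origin is on the bench; the rack is home with its y along the corner's y, its middle at y = 0 and x somewhere from -25 to 0 mm.
- switch (a joint): Plunger of the presence switch in the stop bar, at the corner's y = 0, 16 mm above the bench, pointing to -x: 0 m = out (5 mm proud of the bar's face), 0.005 = pressed flush, with 1.3 N. The stop bar (y = -44 to +62 mm, 24 mm high) was clamped somewhere along the fence: its face lies 48 mm ahead (+x) of the seated rack's middle, at x = +23 to +48 mm. Feel for it.
- corner_end (a point): Near end of the corner's fence bar, at x = -115, y = +80 mm from the corner's origin, half-way up.
- small_mid (a point): Middle of a smaller capped glass vial, 20 mm wide, 42 mm tall, standing beside the bay: too thin to hold the catch open. Leave it alone.
- petri_dish: Glass dish with lid, 65 mm wide, 15 mm high, origin under its centre. Leave it alone.
- timer: Bench timer, 44 x 68 x 55 mm, origin under its centre. Leave it alone.
Things that resemble listed ones, but are neither listed nor needed, are in the scene too. Leave any red look-alike of the part that bears prop_mid alone.

How it is judged (in metres and radians):
On the way, in this order (a step that is already met when the one before it is completed fails the run):
1. the larger vial stands fully home in the catch, released, and holds it open (value of joint catch above 0.2 rad and horizontal distance between prop_mid and prop_seat below 0.005 m and angle between prop_mid's own z axis and vertical below 0.1 rad and contact force between the fingers and prop_vial below 0.2 N), for 0.3 s.
2. the rack has slid out of the bay, past the catch (y of rack_mid in the frame of bay above 0.19 m), for 0.05 s.
At the end, for the whole second after the job is handed in: Rack at rest on the bench, within 2 mm of the fence and square within 0.025 rad, pressing the switch plunger in by over 3 of its 5 mm; its three vials upright in their bores; larger vial upright within 5 mm of its seat, holding the catch open above 0.2 rad (y of rack_mid in the frame of corner between -0.002 and 0.002 m and value of joint switch above 0.003 m and angle between the y axis of rack_mid and the y axis of corner, either way round below 0.025 rad and height (world z) of rack_mid below 0.024 m and linear speed of rack below 0.01 m/s and x of sample_a_mid in the frame of rack_mid between -0.026 and -0.018 m and y of sample_a_mid in the frame of rack_mid between -0.044 and -0.036 m and angle between each of sample_a_mid, sample_b_mid, sample_c_mid's own z axis and vertical below 0.12 rad and x of sample_b_mid in the frame of rack_mid between -0.026 and -0.018 m and y of sample_b_mid in the frame of rack_mid between 0.036 and 0.044 m and x of sample_c_mid in the frame of rack_mid between 0.018 and 0.026 m and y of sample_c_mid in the frame of rack_mid between -0.004 and 0.004 m and value of joint catch above 0.2 rad and horizontal distance between prop_mid and prop_seat below 0.005 m and angle between prop_mid's own z axis and vertical below 0.1 rad); the robot touches nothing.
It fails at once if the rack is lifted or tipped (more than 6 mm or 0.08 rad) (height (world z) of rack_mid above 0.027 m or angle between rack_mid's own z axis and vertical above 0.08 rad).
It fails at once if a vial in the rack is tipped or pulled out (angle between any of sample_a_mid, sample_b_mid, sample_c_mid's own z axis and vertical above 0.25 rad or height (world z) of any of sample_a_mid, sample_b_mid, sample_c_mid above 0.055 m).
It fails at once if the rack is rammed: pushed with more than 35 N (contact force between any of the fingers, the arm and rack above 35 N).
It fails at once if the locating corner is shifted (either point of it by more than 3 mm) (distance of any of corner, corner_end from where it was at the start of the episode above 0.003 m).
It fails at once if a bystander (small vial, petri dish, timer) is moved more than 10 mm (distance of any of small_mid, petri_dish, timer from where it was at the start of the episode above 0.01 m).
It also fails if it takes over 72 s, if anything falls off the work surface, if the arm or the gripper's body presses on something with over 40 N, if the wrist force passes 120 N, or if a joint passes its speed limit or range.

## Working session

There is one attempt and no reset: what is moved stays moved. The work goes in short steps, Python scripts to look and compute and a tool call to move; the robot and the scene stay as the last step left them, time stands still between calls to the robot, and variables do not carry over. Pictures are saved under pics/ and viewed, at most 10 in all, crops included, and the job is handed in when it is done.

Besides the shell and the picture viewer there is one more tool, called as name(argument=value, ...) on one line, values as JSON. step_arm: Moves the arm, as the interface text tells. Its arguments: {"type":"object","properties":{"slide":{"type":"array"},"turn":{"type":"array"},"claw":{"type":"array"}},"required":["slide","turn","claw"]}

```bash
ls; mkdir -p pics
python3 - <<'E'
from station import robot, cams
import cv2,numpy as np
np.set_printoptions(precision=4,suppress=True)
print(robot.sense(), robot.grip_point_offset)
for n in ["scene","side","wrist"]:
    print(n,cams.camera_model(n))
    cv2.imwrite(f"pics/{n}0.png",cams.camera(n))
E
```

```text
pics
{'t': 0.0, 'joints': array([-0.0369,  0.2647,  1.6053,  0.    ,  1.2737, -0.0369]), 'qvel': array([0.0001, 0.0012, 0.0008, 0.0021, 0.0006, 0.0011]), 'joint_torque': array([ -0.001 , -50.2114, -35.6872,   0.0726,   0.0292,  -0.0002]), 'tool_pos': array([674.3092,   0.0424, 237.4208]), 'tool_rot': array([-2.2203, -2.2203,  0.0023]), 'wrist_force': array([-0.1004, -0.0289, -0.1184]), 'torque': array([0.0107, 0.0196, 0.0006]), 'gripper_force': 0.0, 'opening': 1.0035043871809048} 18.700000000000003
scene {'mtx': array([[620.1459,   0.    , 327.9115],
       [  0.    , 620.1459, 240.32  ],
       [  0.    ,   0.    ,   1.    ]]), 'R': array([[ 0.5871, -0.8095, -0.0109],
       [-0.5392, -0.381 , -0.7511],
       [ 0.6038,  0.4468, -0.6601]]), 't': array([-441.6946,  267.3509,  987.5249])}
side {'mtx': array([[445.5276,   0.    , 320.6567],
       [  0.    , 445.5276, 239.3814],
       [  0.    ,   0.    ,   1.    ]]), 'R': array([[ 0.9223, -0.3861, -0.0157],
       [-0.2435, -0.549 , -0.7996],
       [ 0.3001,  0.7413, -0.6003]]), 't': array([-561.8301,  106.4022,  836.5909])}
wrist {'mtx': array([[399.6413,   0.    , 320.8728],
       [  0.    , 399.6413, 237.1522],
       [  0.    ,   0.    ,   1.    ]]), 'mount': array([[   0.001 ,   -0.9641,   -0.2657,   66.2777],
       [   1.    ,    0.0008,    0.0009,   -0.0747],
       [  -0.0007,   -0.2657,    0.9641, -146.1117],
       [   0.    ,    0.    ,    0.    ,    1.    ]])}
```

View pics/scene0.png

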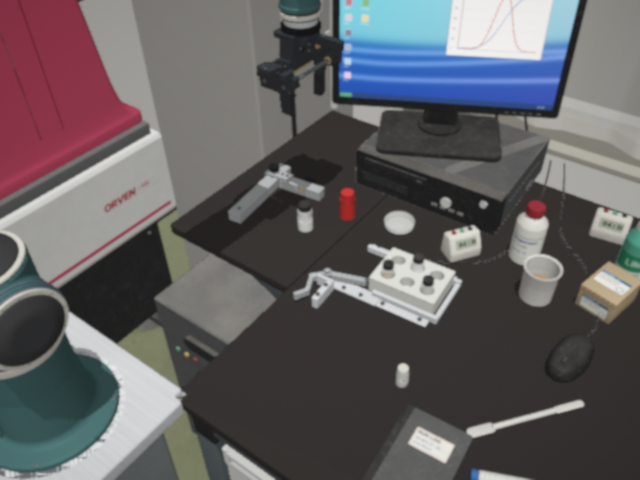

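View pics/side0.png

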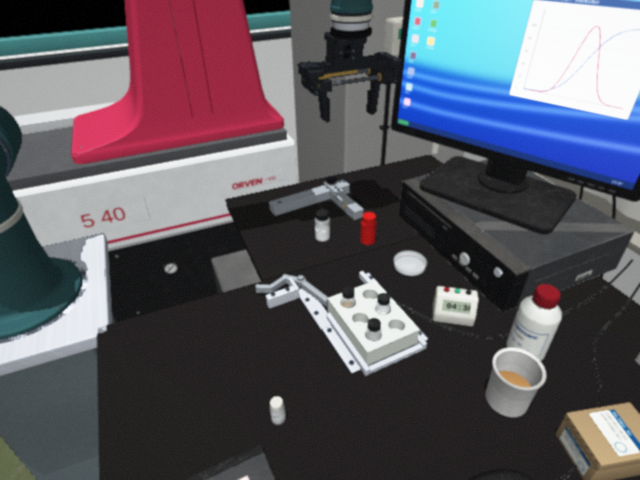

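Candidates for the prop in the scene view: the clear vial with the dark cap at (305,217), the red look-alike at (347,204) and the small white vial at (402,376). The clear one fits, since it is the larger one ahead of the bay's exit and isn't red. I'll confirm it in an enlarged crop.

Run:
```python
import cv2,numpy as np
a=cv2.imread("pics/scene0.png")[150:335,220:470]; b=cv2.imread("pics/side0.png")[165:385,240:490]
a=cv2.resize(a,None,fx=3.2,fy=3.2,interpolation=cv2.INTER_CUBIC)
b=cv2.resize(b,None,fx=2.7,fy=2.7,interpolation=cv2.INTER_CUBIC)
cv2.imwrite("pics/c1.png",a);cv2.imwrite("pics/c2.png",b);print(a.shape,b.shape)
```

```text
(592, 800, 3) (594, 675, 3)
```

View pics/c1.png

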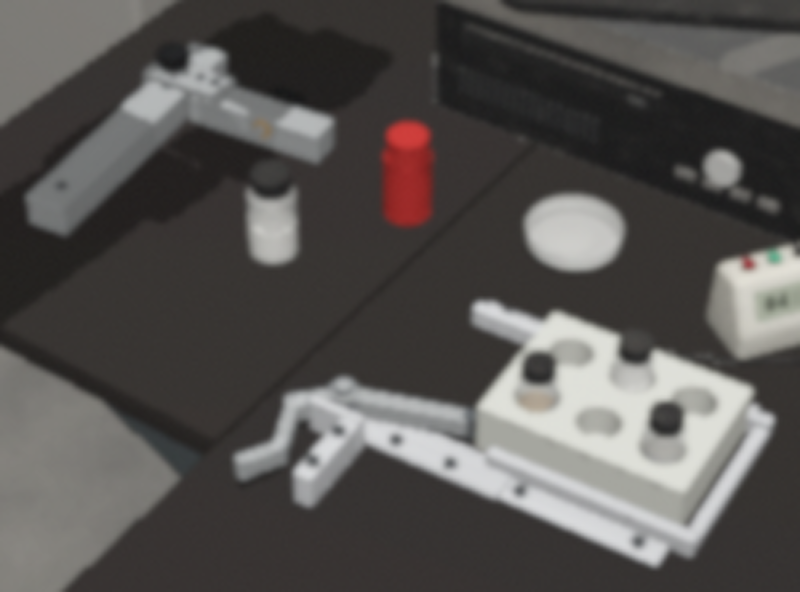

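View pics/c2.png

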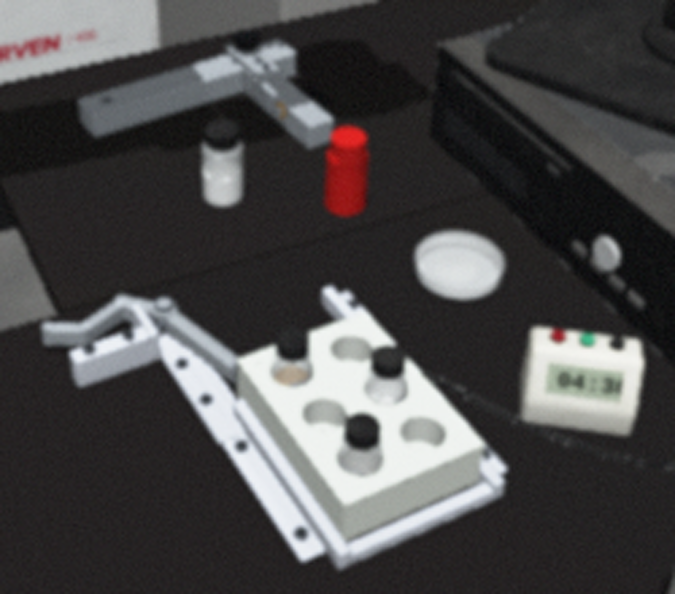

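Confirmed: the clear vial with the dark cap, c1 (272,215) and c2 (222,165), is the prop. The red one, c1 (408,175), is the look-alike. Next I'll localise the rack, catch and corner from these pixels.

```bash
cat > h.py <<'E'
import numpy as np,cv2
from scipy.spatial.transform import Rotation as Ro
np.set_printoptions(precision=2,suppress=True)
from station import robot,cams
def ray(n,uv,s=None):
    m=cams.camera_model(n); d=np.linalg.inv(m['mtx'])@np.array([uv[0],uv[1],1.])
    if n=='wrist':
        T=np.eye(4);T[:3,:3]=Ro.from_rotvec(s['tool_rot']).as_matrix();T[:3,3]=s['tool_pos'];T=T@m['mount']
        return T[:3,3],T[:3,:3]@d
    return -m['R'].T@m['t'],m['R'].T@d
def onz(n,uv,z,s=None):
    o,d=ray(n,uv,s); return (o+d*(z-o[2])/d[2])[:2]
def proj(n,X,s=None):
    m=cams.camera_model(n);X=np.atleast_2d(X).astype(float)
    if n=='wrist':
        T=np.eye(4);T[:3,:3]=Ro.from_rotvec(s['tool_rot']).as_matrix();T[:3,3]=s['tool_pos'];T=np.linalg.inv(T@m['mount'])
        c=X@T[:3,:3].T+T[:3,3]
    else: c=X@m['R'].T+m['t']
    p=c@m['mtx'].T; return p[:,:2]/p[:,2:]
E
python3 - <<'E'
from h import *
c1=lambda u,v:(220+u/3.2,150+v/3.2)
c2=lambda u,v:(240+u/2.7,165+v/2.7)
P={'rackL':((480,408),(240,357),38),'rackT':((558,315),(352,318),38),'rackR':((752,390),(480,455),38),'rackB':((690,490),(345,503),38),
'pivot':((344,385),(165,304),26),'keepBlkEnd':((305,480),(75,360),24),'lip':((238,462),(45,325),21),
'fenceEndout':((28,193),(80,100),24),'fenceEndIn':((72,213),(95,118),24),'stopEndNear':((315,150),(308,130),24),'stopEndfar':((333,125),(330,122),24),
'propcap':((271,172),(222,128),66),'propbase':((273,250),(222,196),0),'dish':((575,235),(460,265),8),'redbase':((408,215),(347,205),0),'redtop':((408,133),(348,138),66)}
for k,(a,b,z) in P.items(): print(k,onz('scene',c1(*a),z),onz('side',c2(*b),z))
E
```

```text
rackL [ 508.55 -273.54] [ 512.11 -270.08]
rackT [ 603.23 -268.46] [ 594.51 -266.21]
rackR [ 612.55 -394.59] [ 607.58 -400.18]
rackB [ 521.68 -403.27] [ 519.56 -399.97]
pivot [ 488.5  -190.76] [ 490.43 -190.71]
keepBlkEnd [ 414.8  -216.92] [ 417.75 -216.16]
lip [ 406.02 -175.29] [ 409.75 -172.49]
fenceEndout [517.14  90.7 ] [517.18  88.79]
fenceEndIn [518.25  52.43] [520.18  56.09]
stopEndNear [665.34 -37.85] [676.67 -33.96]
stopEndfar [695.47 -31.04] [698.84 -30.59]
propcap [586.76 -62.23] [588.34 -60.84]
propbase [586.77 -60.93] [587.81 -59.78]
dish [ 706.67 -220.62] [ 710.48 -218.7 ]
redbase [ 668.48 -113.17] [ 674.03 -111.14]
redtop [ 671.38 -110.36] [ 670.48 -112.63]
```

View pics/wrist0.png

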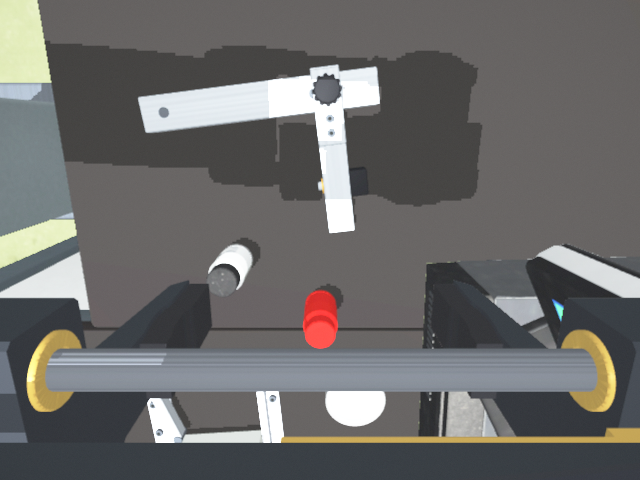

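The wrist view shows the corner fence running from (147,132) to (270,118), with the stop bar's left edge from (321,150) to (330,232). The plunger is at (321,185), the prop cap at (223,281) and the red look-alike at (320,320).

Run:
```python
from h import *
im=cv2.imread('pics/wrist0.png').astype(float).sum(2)/3
s=robot.sense()
# fence inner edge: per column scan brightness drop rows 105..150; end at z=24
pts=[]
for c in range(160,300,4):
    col=cv2.GaussianBlur(im,(3,3),0)[:,c]; g=np.diff(col[100:150]); r=100+np.argmin(g)+.5
    pts.append((c,r))
pts=np.array(pts,float); print(pts[::6].tolist())
vx,vy,x0,y0=cv2.fitLine(pts.astype(np.float32),cv2.DIST_HUBER,0,.01,.01).ravel()
A=onz('wrist',(160,y0+(160-x0)*vy/vx),24,s);B=onz('wrist',(290,y0+(290-x0)*vy/vx),24,s)
th=np.arctan2(*(B-A)[::-1]);print('fence',A,B,'theta',th)
pts=[]
for r in list(range(155,176,3))+list(range(196,230,3)):
    g=np.diff(cv2.GaussianBlur(im,(3,3),0)[r,305:345]); pts.append((305+np.argmax(g)+.5,r))
print(pts)
for uv in ((147,132),(139,98)): print('end',onz('wrist',uv,24,s))
for p in pts[::4]+pts[-1:]: print('stop',onz('wrist',p,24,s))
print('plunger',onz('wrist',(319,185),16,s))
print('prop cap', onz('wrist',(223,281),66,s))
```

```text
[[160.0, 131.5], [184.0, 128.5], [208.0, 125.5], [232.0, 122.5], [256.0, 119.5], [280.0, 116.5]]
fence [534.18  62.63] [647.64  76.11] theta 0.11831461891061086
[(np.float64(319.5), 155), (np.float64(319.5), 158), (np.float64(319.5), 161), (np.float64(320.5), 164), (np.float64(320.5), 167), (np.float64(321.5), 170), (np.float64(321.5), 173), (np.float64(324.5), 196), (np.float64(324.5), 199), (np.float64(324.5), 202), (np.float64(325.5), 205), (np.float64(325.5), 208), (np.float64(325.5), 211), (np.float64(326.5), 214), (np.float64(326.5), 217), (np.float64(326.5), 220), (np.float64(327.5), 223), (np.float64(327.5), 226), (np.float64(328.5), 229)]
end [522.78  61.98]
end [519.17  90.02]
stop [673.07  42.49]
stop [673.96  32.  ]
stop [677.62   3.19]
stop [678.58  -7.94]
stop [680.48 -19.24]
stop [681.44 -24.96]
plunger [672.58  14.82]
prop cap [591.16 -60.07]
```

step_arm(slide=[[-0.85,-0.87,0.235],[-0.85,-0.87,0.235],[-0.85,-0.87,0.235],[-0.85,-0.87,0.235],[-0.85,-0.87,0.235]], turn=[[0,0,-0.11],[0,0,-0.11],[0,0,-0.11],[0,0,-0.11],[0,0,-0.11]], claw=[0,0,0,0,0])

```text
t: 0.65
tool_pos: [499.1, -170.9, 191.0]
tool_rot: [-2.123, -2.316, 0.001]
wrist_force: [0.0, -0.4, 0.5]
opening: 1.003
gripper_force: 0.0
```

step_arm(slide=[[0,0,0],[0,0,0],[0,0,0],[0,0,0],[0,0,0]], turn=[[0,0,0],[0,0,0],[0,0,0],[0,0,0],[0,0,0]], claw=[0,0,0,0,0])

```text
t: 1.15
tool_pos: [502.1, -169.2, 192.0]
tool_rot: [2.121, 2.317, 0.001]
wrist_force: [0.4, 0.1, 0.2]
opening: 1.004
gripper_force: 0.0
```

Run:
```python
from h import *
s=robot.sense();cv2.imwrite('pics/w1.png',cams.camera('wrist'));print(s)
np.save('s1.npy',s,allow_pickle=True)
```

```text
{'t': 1.15, 'joints': array([-0.37,  0.02,  1.97,  0.  ,  1.15, -0.46]), 'qvel': array([-0.  , -0.  ,  0.01, -0.  ,  0.  , -0.  ]), 'joint_torque': array([ -0.15, -35.5 , -34.09,   0.05,   0.05,   0.  ]), 'tool_pos': array([ 502.14, -169.17,  192.03]), 'tool_rot': array([2.12, 2.32, 0.  ]), 'wrist_force': array([0.43, 0.09, 0.22]), 'torque': array([-0.02, -0.02,  0.01]), 'gripper_force': 0.0, 'opening': 1.0042364859918846}
```

View pics/w1.png

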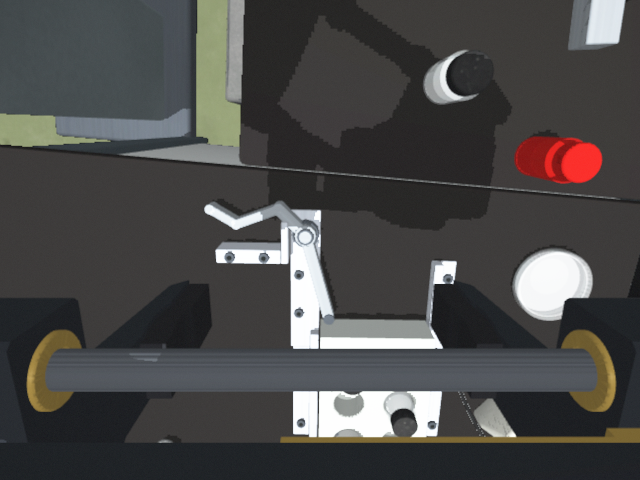

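The wrist view shows the catch pivot at (305,235), the keeper face edge from (217,245) to (280,244), and the end stop at about (282,240). The lip is at (208,208) and the prop cap centre at (470,74).

Run:
```python
from h import *
s=np.load('s1.npy',allow_pickle=True).item()
im=cv2.imread('pics/w1.png');g=im.astype(float).mean(2)
gb=cv2.GaussianBlur(g,(3,3),0)
k=[]
for c in range(222,276,3):
    d=np.diff(gb[232:256,c]);k.append((c,232+np.argmax(d)+1))
print('keeper edge rows',[int(a[1]) for a in k])
print(onz('wrist',(222,k[0][1]),24,s),onz('wrist',(273,k[-1][1]),24,s))
l=[]
for r in range(340,345,1): pass
for r in list(range(255,345,6))+list(range(400,435,6)):
    d=np.diff(gb[r,280:300]);l.append((280+np.argmax(d)+1,r))
print(l)
a,b=onz('wrist',l[0],2,s),onz('wrist',l[-1],2,s);v=a-b;print('plate',a,b,'th',np.arctan2(-v[0],v[1]))
print('pivot',onz('wrist',(305.5,235),26,s),'lip',onz('wrist',(208,209),21,s),'endstop',onz('wrist',(282,235),24,s))
print('row keep end', onz('wrist',(217,250),24,s))
# prop cap dark blob
hsv=cv2.cvtColor(im,cv2.COLOR_BGR2HSV)
print('cap',onz('wrist',(470,74),66,s), 'nearer rackL top', onz('wrist',(320,336),38,s),onz('wrist',(437,338),38,s))
m=((hsv[:,:,1]>200)&(hsv[:,:,2]>150)).astype('uint8');
```

```text
keeper edge rows [249, 249, 242, 242, 242, 242, 250, 250, 250, 250, 250, 250, 250, 250, 242, 250, 250, 250]
[ 424.07 -206.68] [ 465.86 -203.81]
[(np.int64(291), 255), (np.int64(291), 261), (np.int64(290), 267), (np.int64(290), 273), (np.int64(291), 279), (np.int64(291), 285), (np.int64(291), 291), (np.int64(291), 297), (np.int64(291), 303), (np.int64(291), 309), (np.int64(291), 315), (np.int64(291), 321), (np.int64(291), 327), (np.int64(291), 333), (np.int64(291), 339), (np.int64(293), 400), (np.int64(293), 406), (np.int64(293), 412), (np.int64(293), 418), (np.int64(293), 424), (np.int64(293), 430)]
plate [ 479.85 -214.07] [ 494.69 -398.44] th 0.08031742970965387
pivot [ 491.5  -188.15] lip [ 411.33 -174.84] endstop [ 472.42 -190.4 ]
row keep end [ 419.99 -207.9 ]
cap [587.78 -62.38] nearer rackL top [ 510.66 -271.01] [ 608.45 -264.19]
```

step_arm(slide=[[0.5,0.48,0.46],[0.5,0.48,0.46],[0.5,0.48,0.46],[0.5,0.48,0.46],[0.5,0.48,0.46]], turn=[[0,0,0],[0,0,0],[0,0,0],[0,0,0],[0,0,0]], claw=[0,0,0,0,0])

```text
t: 1.7
tool_pos: [587.7, -60.0, 97.6]
tool_rot: [-2.117, -2.317, 0.003]
wrist_force: [-0.9, -0.9, -0.4]
opening: 1.0
gripper_force: 0.0
```

step_arm(slide=[[0,0,0],[0,0,0.2],[0,0,0.35],[0,0,0.35],[0,0,0.35]], turn=[[0,0,0],[0,0,0],[0,0,0],[0,0,0],[0,0,0]], claw=[0,0,0,0,0])

```text
t: 2.2
tool_pos: [588.0, -63.3, 30.9]
tool_rot: [2.125, 2.314, 0.0]
wrist_force: [-0.1, 0.1, 0.3]
opening: 1.0
gripper_force: 0.0
```

step_arm(slide=[[0,0,0],[0,0,0],[0,0,0],[0,0,0],[0,0,0]], turn=[[0,0,0],[0,0,0],[0,0,0],[0,0,0],[0,0,0]], claw=[0.5,0.8,0.8,0.8,0.8])

```text
t: 2.7
tool_pos: [588.2, -62.1, 30.2]
tool_rot: [2.123, 2.315, 0.001]
wrist_force: [0.4, -0.3, -0.2]
opening: 0.571
gripper_force: 0.0
```

step_arm(slide=[[0,0,0],[0,0,0],[0,0,0],[0,0,0],[0,0,0]], turn=[[0,0,0],[0,0,0],[0,0,0],[0,0,0],[0,0,0]], claw=[0.8,0.8,0.8,0.8,0.8])

```text
t: 3.2
tool_pos: [587.9, -62.1, 29.6]
tool_rot: [-2.123, -2.315, 0.0]
wrist_force: [0.4, 0.4, -0.0]
opening: 0.353
gripper_force: 30.0
```

Run:
```python
from h import *
s=robot.sense();im=cams.camera('wrist');cv2.imwrite('pics/w2.png',im);print(s['tool_pos'],s['opening'])
```

```text
[587.94 -62.07  29.6 ] 0.35308408800464175
```

View pics/w2.png

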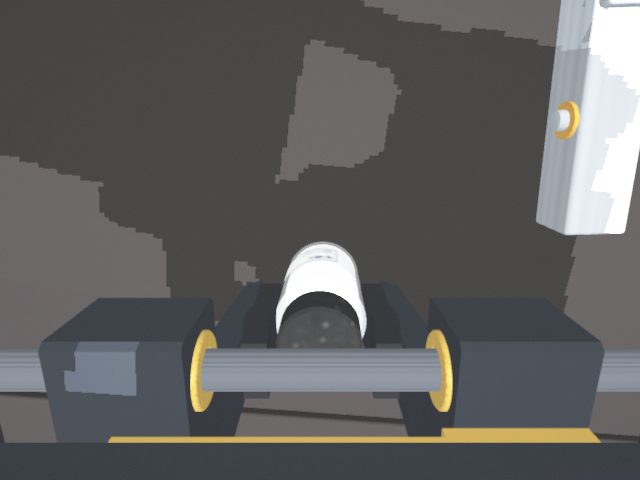

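step_arm(slide=[[0,0,-0.1],[0,0,-0.2],[-0.1,-0.2,-0.2],[-0.2,-0.4,-0.2],[-0.28,-0.54,-0.2]], turn=[[0,0,0],[0,0,0],[0,0,0],[0,0,0],[0,0,0]], claw=[0.8,0.8,0.8,0.8,0.8])

```text
t: 3.75
tool_pos: [482.9, -127.6, 69.4]
tool_rot: [-2.122, -2.315, 0.001]
wrist_force: [-0.6, -0.4, -0.4]
opening: 0.353
gripper_force: 30.0
```

step_arm(slide=[[-0.1,-0.2,0],[-0.2,-0.4,0],[-0.285,-0.535,0],[-0.285,-0.535,0],[-0.285,-0.535,0]], turn=[[0,0,0],[0,0,0],[0,0,0],[0,0,0],[0,0,0]], claw=[0.8,0.8,0.8,0.8,0.8])

```text
t: 4.25
tool_pos: [383.6, -193.6, 69.9]
tool_rot: [2.125, 2.312, 0.001]
wrist_force: [0.1, 0.0, -0.0]
opening: 0.351
gripper_force: 30.0
```

step_arm(slide=[[0,0,0],[0,0,0.1],[0,0,0.17],[0,0,0.195],[0,0,0.195]], turn=[[0,0,0],[0,0,0],[0,0,0],[0,0,0],[0,0,0]], claw=[0.8,0.8,0.8,0.8,0.8])

```text
t: 4.75
tool_pos: [384.1, -192.6, 30.3]
tool_rot: [-2.121, -2.316, 0.0]
wrist_force: [-0.3, -0.3, -0.3]
opening: 0.351
gripper_force: 30.0
```

Run:
```python
from h import *
s=robot.sense();im=cams.camera('wrist');print(s['tool_pos'],s['wrist_force'])
im2=cams.camera('scene')
a=im[100:400,120:560]; b=cv2.resize(im2[240:340,250:400],None,fx=2.4,fy=2.4,interpolation=cv2.INTER_CUBIC)
o=np.zeros((300+240,440,3),np.uint8);o[:300,:440]=a;o[300:540,:360]=b
cv2.imwrite('pics/w3.png',o)
np.save('s3.npy',s,allow_pickle=True)
```

```text
[ 384.09 -192.58   30.29] [-0.31 -0.32 -0.28]
```

View pics/w3.png

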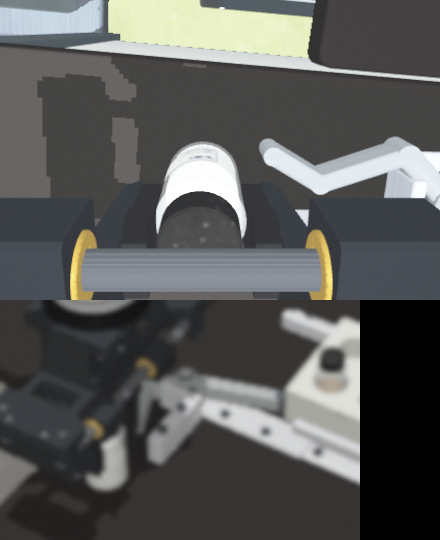

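The vial is lined up with the mouth. Its near edge in the crop is at (200,143), the lip tip at (265,147), and the gap to the keeper is about 1.6 mm. I'll push it in now.

step_arm(slide=[[0,0.03,0],[0,0.06,0],[-0.002,0.09,0],[-0.004,0.12,0],[-0.005,0.15,0]], turn=[[0,0,0],[0,0,0],[0,0,0],[0,0,0],[0,0,0]], claw=[0.8,0.8,0.8,0.8,0.8])

```text
t: 5.35
tool_pos: [413.7, -191.7, 30.6]
tool_rot: [-2.123, -2.315, 0.001]
wrist_force: [-2.2, -2.6, -0.5]
opening: 0.35
gripper_force: 30.0
```

step_arm(slide=[[0,0.03,0],[0,0.06,0],[0,0.09,0],[0,0.12,0],[0,0.14,0]], turn=[[0,0,0],[0,0,0],[0,0,0],[0,0,0],[0,0,0]], claw=[0.8,0.8,0.8,0.8,0.8])

```text
t: 5.85
tool_pos: [443.0, -189.7, 31.1]
tool_rot: [2.122, 2.314, 0.001]
wrist_force: [-0.5, -2.8, -0.7]
opening: 0.356
gripper_force: 30.0
```

step_arm(slide=[[0,0.01,0],[0,0.02,0],[0,0.03,0],[0,0.04,0],[0,0.05,0]], turn=[[0,0,0],[0,0,0],[0,0,0],[0,0,0],[0,0,0]], claw=[0.8,0.8,0.8,0.8,0.8])

```text
t: 6.35
tool_pos: [451.5, -188.4, 30.7]
tool_rot: [2.123, 2.315, -0.0]
wrist_force: [-1.3, -3.2, 0.3]
opening: 0.353
gripper_force: 30.0
```

step_arm(slide=[[0,0.005,0],[0,0.01,0],[0,0.01,0],[0,0.01,0],[0,0.01,0]], turn=[[0,0,0],[0,0,0],[0,0,0],[0,0,0],[0,0,0]], claw=[0.8,0.8,0.8,0.8,0.8])

```text
t: 6.85
tool_pos: [453.5, -188.3, 30.8]
tool_rot: [2.123, 2.315, 0.0]
wrist_force: [-0.5, -4.5, -1.0]
opening: 0.35
gripper_force: 30.0
```

step_arm(slide=[[0,0.005,0],[0,0.01,0],[0,0.01,0],[0,0.01,0],[0,0.01,0]], turn=[[0,0,0],[0,0,0],[0,0,0],[0,0,0],[0,0,0]], claw=[0.8,0.8,0.8,0.8,0.8])

```text
t: 7.35
tool_pos: [454.5, -188.0, 30.6]
tool_rot: [-2.122, -2.314, 0.002]
wrist_force: [-3.8, -5.2, 2.2]
opening: 0.354
gripper_force: 30.0
```

step_arm(slide=[[0,0.005,0],[0,0.005,0],[0,0.005,0],[0,0.005,0],[0,0.005,0]], turn=[[0,0,0],[0,0,0],[0,0,0],[0,0,0],[0,0,0]], claw=[0.8,0.8,0.8,0.8,0.8])

```text
t: 7.85
tool_pos: [454.6, -187.9, 30.5]
tool_rot: [-2.121, -2.314, 0.004]
wrist_force: [-6.7, -6.0, 4.2]
opening: 0.354
gripper_force: 30.0
```

step_arm(slide=[[-0.004,0,0],[-0.007,0.003,0],[-0.007,0.003,0],[-0.007,0.003,0],[-0.007,0.003,0]], turn=[[0,0,0],[0,0,0],[0,0,0],[0,0,0],[0,0,0]], claw=[0.8,0.8,0.8,0.8,0.8])

```text
t: 8.35
tool_pos: [454.6, -188.5, 30.1]
tool_rot: [-2.12, -2.312, 0.004]
wrist_force: [-5.8, -3.5, 3.9]
opening: 0.353
gripper_force: 30.0
```

step_arm(slide=[[0,0,0],[0,0,0],[0,0,0],[0,0,0],[0,0,0]], turn=[[0,0,0],[0,0,0],[0,0,0],[0,0,0],[0,0,0]], claw=[0.6,0.55,0.5,0.5,0.5])

```text
t: 8.85
tool_pos: [457.3, -189.1, 30.8]
tool_rot: [2.123, 2.315, 0.001]
wrist_force: [-0.3, 0.3, -0.4]
opening: 0.501
gripper_force: 0.0
```

step_arm(slide=[[0,0,0],[0,0,0],[0,0,-0.1],[0,0,-0.25],[0,0,-0.5]], turn=[[0,0,0],[0,0,0],[0,0,0],[0,0,0],[0,0,0]], claw=[0.3,0.3,0.3,0.3,0.3])

```text
t: 9.35
tool_pos: [454.3, -187.9, 128.6]
tool_rot: [-2.119, -2.31, 0.003]
wrist_force: [1.1, 0.0, -0.5]
opening: 0.699
gripper_force: 0.0
```

Run:
```python
from h import *
s=robot.sense();w=cams.camera('wrist');sc=cams.camera('scene');sd=cams.camera('side')
print(s['tool_pos'])
o=np.zeros((600,800,3),np.uint8)
r=lambda i,f:cv2.resize(i,None,fx=f,fy=f,interpolation=cv2.INTER_CUBIC)
o[:300,:440]=w[60:360,140:580]; o[300:600,:450]=r(sc[240:340,260:410],3); o[300:600,450:800]=r(sd[225:325,240:357],3)[:,:350]
cv2.imwrite('pics/w4.png',o); cv2.imwrite('pics/w4f.png',w);cv2.imwrite('pics/sc4.png',sc);np.save('s4.npy',s,allow_pickle=True)
```

```text
[ 454.3  -187.95  128.56]
```

View pics/w4.png

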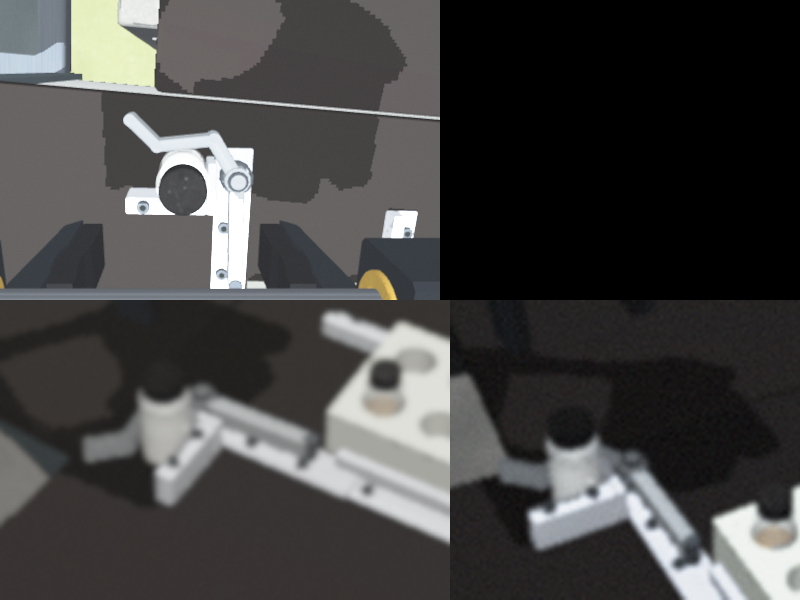

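The vial stands upright between the lever and the keeper, with its cap at wrist crop (183,189). The lever is swung open and the arm is parallel to the rail. I'll check the distance to the seat from pixels.

Run:
```python
from h import *
s=np.load('s4.npy',allow_pickle=True).item()
im=cv2.imread('pics/w4f.png');g=cv2.cvtColor(im,cv2.COLOR_BGR2GRAY)
m=(g[200:290,280:370]<60).astype('uint8')
n,l,st,c=cv2.connectedComponentsWithStats(m);i=1+np.argmax(st[1:,4]);print(st[i],c[i]+[280,200])
cap=onz('wrist',c[i]+[280,200],66,s);pv=onz('wrist',(377,241),26,s)
th=.08;R=np.array([[np.cos(th),-np.sin(th)],[np.sin(th),np.cos(th)]])
print('cap',cap,'pivot',pv,'rel bay',R.T@(cap-pv),'want [-36,4]')
# lever angle from pivot to nose roller
n=onz('wrist',(375,347),22,s);print('nose',n,R.T@(n-pv))
print('end stop', R.T@(onz('wrist',(349,250),24,s)-pv),'want -20; keeper end', R.T@(onz('wrist',(266,263),24,s)-pv))
```

```text
[ 23  25  40  12 112] [322.33 228.39]
cap [ 453.45 -174.07] pivot [ 490.18 -189.2 ] rel bay [-35.4   18.01] want [-36,4]
nose [ 499.08 -267.81] [  2.59 -79.08]
end stop [-17.8   -6.86] want -20; keeper end [-72.55 -16.36]
```

Run:
```python
from h import *
for n,a,b,z in (('timer',(462,258),(456,323),0),('small',(402,385),(277,420),0),('cup base',(537,300),(508,410),0),('cup top',(541,265),(517,363),90),('bottle base',(525,258),(525,345),0)):
    print(n,onz('scene',a,z),onz('side',b,z))
s=np.load('s4.npy',allow_pickle=True).item()
print('cap',onz('wrist',(323,249),66,s))
```

```text
timer [ 694.07 -373.45] [ 702.52 -379.61]
small [ 362.68 -432.2 ] [ 362.62 -429.84]
cup base [ 670.91 -538.86] [ 669.76 -545.11]
cup top [ 663.7  -529.24] [ 669.5  -531.94]
bottle base [ 766.46 -475.75] [ 775.93 -463.67]
cap [ 454.84 -185.59]
```

step_arm(slide=[[-0.2,0.08,0],[-0.4,0.16,0],[-0.62,0.232,0],[-0.62,0.232,0],[-0.62,0.232,0]], turn=[[0,0,0],[0,0,0],[0,0,0],[0,0,0],[0,0,0]], claw=[0.43,0.43,0.43,0.43,0.43])

```text
t: 10.0
tool_pos: [513.1, -308.9, 128.7]
tool_rot: [-2.123, -2.311, 0.001]
wrist_force: [0.6, 0.3, -0.0]
opening: 0.572
gripper_force: 0.0
```

step_arm(slide=[[-0.2,0.08,0],[-0.4,0.16,0],[-0.62,0.232,0],[-0.62,0.232,0],[-0.62,0.232,0]], turn=[[0,0,0],[0,0,0],[0,0,0],[0,0,0],[0,0,0]], claw=[0.43,0.43,0.43,0.43,0.43])

```text
t: 10.5
tool_pos: [570.0, -427.1, 129.1]
tool_rot: [-2.122, -2.312, -0.0]
wrist_force: [0.6, 0.8, 0.6]
opening: 0.571
gripper_force: 0.0
```

step_arm(slide=[[0,0,0.2],[0,0,0.4],[0,0,0.5],[0,0,0.56],[0,0,0.56]], turn=[[0,0,0],[0,0,0],[0,0,0],[0,0,0],[0,0,0]], claw=[0.43,0.43,0.43,0.43,0.43])

```text
t: 11.0
tool_pos: [569.2, -425.5, 16.6]
tool_rot: [-2.119, -2.313, 0.0]
wrist_force: [-0.2, 0.0, 0.9]
opening: 0.571
gripper_force: 0.0
```

step_arm(slide=[[0.02,0,0],[0.04,0,0],[0.055,0,0],[0.065,0,0],[0.075,0,0]], turn=[[0,0,0],[0,0,0],[0,0,0],[0,0,0],[0,0,0]], claw=[0.43,0.43,0.43,0.43,0.43])

```text
t: 11.5
tool_pos: [570.0, -413.4, 19.5]
tool_rot: [2.123, 2.314, 0.0]
wrist_force: [0.3, -0.8, -1.3]
opening: 0.57
gripper_force: 0.0
```

step_arm(slide=[[0.012,0,0],[0.024,0,0],[0.036,0,0],[0.048,0,0],[0.06,0,0]], turn=[[0,0,0],[0,0,0],[0,0,0],[0,0,0],[0,0,0]], claw=[0.43,0.43,0.43,0.43,0.43])

```text
t: 12.0
tool_pos: [568.8, -402.0, 18.8]
tool_rot: [2.123, 2.315, -0.001]
wrist_force: [0.1, -2.9, -0.8]
opening: 0.568
gripper_force: 1.5
```

step_arm(slide=[[0.015,0,0],[0.03,0,0],[0.045,0,0],[0.06,0,0],[0.075,0,0]], turn=[[0,0,0],[0,0,0],[0,0,0],[0,0,0],[0,0,0]], claw=[0.43,0.43,0.43,0.43,0.43])

```text
t: 12.5
tool_pos: [567.3, -386.3, 18.8]
tool_rot: [2.123, 2.315, -0.0]
wrist_force: [0.3, -3.5, -0.2]
opening: 0.57
gripper_force: 1.6
```

step_arm(slide=[[0.02,0,0],[0.045,0,0],[0.075,0,0],[0.11,0,0],[0.15,0,0]], turn=[[0,0,0],[0,0,0],[0,0,0],[0,0,0],[0,0,0]], claw=[0.43,0.43,0.43,0.43,0.43])

```text
t: 13.0
tool_pos: [564.7, -356.1, 18.8]
tool_rot: [2.123, 2.315, -0.0]
wrist_force: [0.8, -3.2, 0.0]
opening: 0.572
gripper_force: 1.8
```

step_arm(slide=[[0.04,0,0],[0.08,0,0],[0.12,0,0],[0.16,0,0],[0.2,0,0]], turn=[[0,0,0],[0,0,0],[0,0,0],[0,0,0],[0,0,0]], claw=[0.43,0.43,0.43,0.43,0.43])

```text
t: 13.5
tool_pos: [561.3, -316.1, 18.8]
tool_rot: [2.123, 2.315, -0.0]
wrist_force: [0.1, -3.6, -0.2]
opening: 0.567
gripper_force: 1.9
```

step_arm(slide=[[0.04,0,0],[0.08,0,0],[0.12,0,0],[0.16,0,0],[0.2,0,0]], turn=[[0,0,0],[0,0,0],[0,0,0],[0,0,0],[0,0,0]], claw=[0.43,0.43,0.43,0.43,0.43])

```text
t: 14.0
tool_pos: [557.7, -276.3, 18.8]
tool_rot: [2.123, 2.315, -0.0]
wrist_force: [0.7, -5.3, 0.4]
opening: 0.57
gripper_force: 2.0
```

step_arm(slide=[[0.04,0,0],[0.08,0,0],[0.12,0,0],[0.16,0,0],[0.2,0,0]], turn=[[0,0,0],[0,0,0],[0,0,0],[0,0,0],[0,0,0]], claw=[0.43,0.43,0.43,0.43,0.43])

```text
t: 14.5
tool_pos: [554.3, -236.4, 18.8]
tool_rot: [2.123, 2.315, -0.0]
wrist_force: [0.3, -3.5, 1.6]
opening: 0.569
gripper_force: 2.1
```

Run:
```python
from h import *
s=robot.sense();w=cams.camera('wrist');sc=cams.camera('scene');sd=cams.camera('side')
print(s['tool_pos'])
cv2.imwrite('pics/w5.png',w);cv2.imwrite('pics/sc5.png',sc);cv2.imwrite('pics/sd5.png',sd);np.save('s5.npy',s,allow_pickle=True)
o=np.zeros((600,800,3),np.uint8)
o[:300,:450]=cv2.resize(w,(450,300)); o[300:,:400]=cv2.resize(sc[150:300,220:420],(400,300));o[300:,400:]=cv2.resize(sd[165:315,230:430],(400,300))
cv2.imwrite('pics/m5.png',o)
```

```text
[ 554.32 -236.43   18.77]
```

View pics/m5.png

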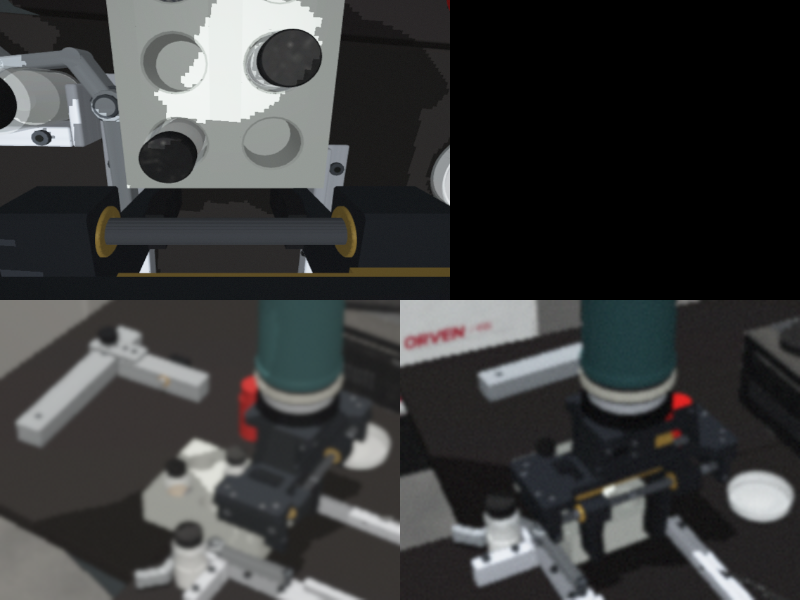

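The rack is out past the catch: its rear edge is at wrist row ~301, columns 181–469, with all three vials upright. The prop still stands by the lever. Rack centre is at about (549,-163), so I'll carry on to the fence, gradually aligning.

step_arm(slide=[[0.03,0,0],[0.07,0,0],[0.11,0,0],[0.15,0.006,0],[0.19,0.012,0]], turn=[[0,0,0],[0,0,0],[0,0,0],[0,0,0],[0,0,0]], claw=[0.43,0.43,0.43,0.43,0.43])

```text
t: 15.15
tool_pos: [553.0, -198.0, 18.4]
tool_rot: [-2.123, -2.315, 0.001]
wrist_force: [0.3, -2.6, -1.6]
opening: 0.573
gripper_force: 1.2
```

step_arm(slide=[[0.04,0.006,0],[0.08,0.012,0],[0.12,0.018,0],[0.16,0.025,0],[0.2,0.032,0]], turn=[[0,0,-0.003],[0,0,-0.006],[0,0,-0.009],[0,0,-0.012],[0,0,-0.015]], claw=[0.43,0.43,0.43,0.43,0.43])

```text
t: 15.65
tool_pos: [556.4, -157.8, 18.7]
tool_rot: [-2.109, -2.328, 0.0]
wrist_force: [0.1, -2.6, -2.5]
opening: 0.567
gripper_force: 1.2
```

step_arm(slide=[[0.04,0.006,0],[0.08,0.012,0],[0.12,0.018,0],[0.16,0.025,0],[0.2,0.032,0]], turn=[[0,0,-0.003],[0,0,-0.006],[0,0,-0.009],[0,0,-0.012],[0,0,-0.015]], claw=[0.43,0.43,0.43,0.43,0.43])

```text
t: 16.15
tool_pos: [558.8, -117.5, 18.7]
tool_rot: [-2.096, -2.34, 0.0]
wrist_force: [-0.3, -2.1, -2.1]
opening: 0.571
gripper_force: 1.2
```

step_arm(slide=[[0.035,0.006,0],[0.065,0.012,0],[0.09,0.018,0],[0.11,0.022,0],[0.125,0.025,0]], turn=[[0,0,-0.003],[0,0,-0.006],[0,0,-0.009],[0,0,-0.011],[0,0,-0.011]], claw=[0.43,0.43,0.43,0.43,0.43])

```text
t: 16.65
tool_pos: [561.1, -92.5, 18.7]
tool_rot: [2.086, 2.349, -0.0]
wrist_force: [-0.3, -3.9, -1.3]
opening: 0.573
gripper_force: 1.3
```

Run:
```python
from h import *
s=robot.sense();w=cams.camera('wrist');print(s['tool_pos'],s['tool_rot'],2*np.arctan2(s['tool_rot'][1],s['tool_rot'][0])-np.pi/2)
cv2.imwrite('pics/w6.png',w);np.save('s6.npy',s,allow_pickle=True)
g=cv2.GaussianBlur(w.astype(float).mean(2),(3,3),0)
# profile up column through the rack front edge & fence
for c in range(140,520,40): print(c,g[0:60:4,c].astype(int))
for r in (20,60,100,140,285): print('row',r,g[r,100:560:10].astype(int))
```

```text
[561.12 -92.47  18.73] [ 2.09  2.35 -0.  ] 0.11880585251767051
140 [24 25 25 25 24 25 26 25 24 25 26 25 24 25 26]
180 [147 147 147 147 148 148 149 148 149 149 149 149 149 149 148]
220 [148 152 152 152 152 152 152 152 152 152 152 152 152 153 149]
260 [111 151 154 155 154 154 154 154 154 155 155 155 155 129 104]
300 [150 150 150 150 150 150 150 150 165 167 185 206 218 232 232]
340 [150 150 150 150 150 235 235 235 236 235 236 236 236 236 236]
380 [141 154 154 154 154 154 155 154 155 154 238 239 239 225 176]
420 [141 152 152 152 153 152 152 152 152 152 152 146  31  45  38]
460 [190 154 147 147 148 148 147 148 148 148 148 148 148 149 148]
500 [40 41 41 41 41 40 40 42 24 25 26 25 26 25 26]
row 20 [ 25  25  25  24  25  25 147 147 148 148 151 151 152 153 153 154 154 154
 155 156 150 208 235 235 235 225 155 154 154 154 153 152 152 151 151 150
 148 148 147  73  40  41  40  41  41  41]
row 60 [ 24  25  26  25  25  25 148 148 149 149 152 153 124  92  92  92  93 106
 155 156 237 237 237 237 236 240 240 187 133  52  55  57  34  35  36 128
 149 148 148  25  26  25  26  25  25  25]
row 100 [ 26  26  25  25  27  25  27 149 150 150 144  93  93 153 154 154 154 155
 155 155 237 237 237 237 237 169 187  26  59  60  59  59  40  35  32  35
 145 149 141  26  24  26  26  26  26  25]
row 140 [ 26  25  25  26  26  25  25 149 150 150 150 151 149 109 107 152 153 154
 236 243 238 237 237 237 237 241 241 166 161 154 128  98 139 152 151 150
 150 150  26  26  25  26  26  26  25  25]
row 285 [ 42  41  41  43  41  41  26  25  77 149 149 150  29  30  32  35  31 150
 150 149 150 149 149 149 150 150 150 150 150 149 150 149 149 150 149 149
 149  25  26  26  26  26  25  26  27  26]
```

step_arm(slide=[[0.015,0,0],[0.03,0,0],[0.045,0,0],[0.058,0,0],[0.07,0,0]], turn=[[0,0,0],[0,0,0],[0,0,0],[0,0,0],[0,0,0]], claw=[0.43,0.43,0.43,0.43,0.43])

```text
t: 17.2
tool_pos: [559.5, -78.7, 18.8]
tool_rot: [2.086, 2.349, 0.0]
wrist_force: [0.1, -3.6, -1.8]
opening: 0.569
gripper_force: 1.4
```

step_arm(slide=[[0.004,0,0],[0.008,0,0],[0.012,0,0],[0.016,0,0],[0.018,0,0]], turn=[[0,0,0],[0,0,0],[0,0,0],[0,0,0],[0,0,0]], claw=[0.43,0.43,0.43,0.43,0.43])

```text
t: 17.7
tool_pos: [559.1, -75.3, 18.8]
tool_rot: [2.086, 2.349, 0.0]
wrist_force: [0.6, -2.3, -0.3]
opening: 0.573
gripper_force: 1.6
```

step_arm(slide=[[0.002,0,0],[0.004,0,0],[0.006,0,0],[0.008,0,0],[0.009,0,0]], turn=[[0,0,0],[0,0,0],[0,0,0],[0,0,0],[0,0,0]], claw=[0.43,0.43,0.43,0.43,0.43])

```text
t: 18.2
tool_pos: [558.9, -73.5, 18.8]
tool_rot: [2.086, 2.349, 0.0]
wrist_force: [0.3, -4.5, -0.3]
opening: 0.566
gripper_force: 2.0
```

Run:
```python
from h import *
s=robot.sense();w=cams.camera('scene');d=cams.camera('side');cv2.imwrite('pics/sc7.png',w);cv2.imwrite('pics/sd7.png',d)
print(s['tool_pos'],s['wrist_force'])
```

```text
[558.87 -73.53  18.78] [ 0.31 -4.47 -0.3 ]
```

step_arm(slide=[[0.002,0,0],[0.004,0,0],[0.005,0,0],[0.005,0,0],[0.005,0,0]], turn=[[0,0,0],[0,0,0],[0,0,0],[0,0,0],[0,0,0]], claw=[0.43,0.43,0.43,0.43,0.43])

```text
t: 18.8
tool_pos: [558.9, -73.4, 18.8]
tool_rot: [2.085, 2.349, -0.001]
wrist_force: [0.8, -6.3, -0.8]
opening: 0.568
gripper_force: 3.5
```

Fence contact is felt: the force rose and the position stopped. Next I back off, turn the tool 90° and go to the rack's side.

step_arm(slide=[[-0.05,0,0],[-0.1,0,0],[-0.1,0,-0.15],[-0.1,0,-0.35],[-0.1,0,-0.5]], turn=[[0,0,0],[0,0,0],[0,0,0],[0,0,0],[0,0,0]], claw=[0.43,0.43,0.43,0.43,0.43])

```text
t: 19.3
tool_pos: [561.3, -92.6, 120.3]
tool_rot: [-2.086, -2.348, -0.001]
wrist_force: [0.6, 0.2, 1.2]
opening: 0.57
gripper_force: 0.0
```

step_arm(slide=[[0,0,0],[0.12,-0.09,0],[0.24,-0.18,0],[0.36,-0.27,0],[0.467,-0.343,0]], turn=[[0,0,0.18],[0,0,0.36],[0,0,0.54],[0,0,0.72],[0,0,0.9]], claw=[0.43,0.43,0.43,0.43,0.43])

```text
t: 19.8
tool_pos: [480.5, -7.0, 118.5]
tool_rot: [-2.774, -1.472, 0.001]
wrist_force: [-0.2, -0.5, -0.2]
opening: 0.569
gripper_force: 0.0
```

step_arm(slide=[[0,0,0],[0,0,0],[0,0,0],[0,0,0],[0,0,0]], turn=[[0,0,0.18],[0,0,0.36],[0,0,0.54],[0,0,0.72],[0,0,0.9]], claw=[0.43,0.43,0.43,0.43,0.43])

```text
t: 20.3
tool_pos: [481.7, -7.7, 118.7]
tool_rot: [-3.112, -0.422, 0.0]
wrist_force: [0.5, 0.5, -0.2]
opening: 0.575
gripper_force: 0.0
```

step_arm(slide=[[0,0,0],[0,0,0],[0,0,0],[0,0,0],[0,0,0]], turn=[[0,0,0.1],[0,0,0.2],[0,0,0.2],[0,0,0.2],[0,0,0.2]], claw=[0.43,0.43,0.43,0.43,0.43])

```text
t: 20.8
tool_pos: [481.8, -7.7, 118.7]
tool_rot: [-3.136, -0.188, 0.0]
wrist_force: [-0.8, -0.5, 0.3]
opening: 0.566
gripper_force: 0.0
```

Run:
```python
from h import *
s=robot.sense();w=cams.camera('wrist');cv2.imwrite('pics/w8.png',w);np.save('s8.npy',s,allow_pickle=True)
M=Ro.from_rotvec(s['tool_rot']).as_matrix();print(s['tool_pos'],'toolx yaw',np.arctan2(M[1,0],M[0,0]),'z',M[:,2],s['joints'][5])
# rack white top face: threshold, min area rect of biggest blob
hsv=cv2.cvtColor(w,cv2.COLOR_BGR2HSV)
m=((hsv[:,:,2]>120)&(hsv[:,:,1]<40)).astype('uint8');m[330:]=0
n,l,st,c=cv2.connectedComponentsWithStats(m)
for i in np.argsort(-st[1:,4])[:5]+1:
    pc=np.argwhere(l==i)[:,::-1].astype(np.float32)
    h=cv2.convexHull(pc);ap=cv2.approxPolyDP(h,8,True).reshape(-1,2)
    print(st[i],ap.tolist())
    q=np.array([onz('wrist',p,38,s) for p in ap])-[649,11.2]
    a=.1183;R=np.array([[np.cos(a),-np.sin(a)],[np.sin(a),np.cos(a)]]);print((q@R).tolist())
```

```text
[481.82  -7.74 118.67] toolx yaw 0.11969507804923142 z [-0.  0. -1.] 1.3829718203051231
[  143     0   303   213 46606] [[445.0, 28.0], [430.0, 212.0], [207.0, 211.0], [160.0, 161.0], [143.0, 0.0]]
[[-51.00284530279608, -64.54540027840801], [-147.51559531379402, -64.04161480399259], [-147.2355964969376, 64.90824352740167], [-118.81372595709115, 89.10673139387765], [-38.54156121654417, 89.34764775978987]]
[ 540  230  100   89 5729] [[639.0, 318.0], [548.0, 297.0], [540.0, 270.0], [560.0, 231.0], [639.0, 234.0]]
[[-214.5296089094257, -199.3272718439492], [-200.5145197521345, -140.44568309407572], [-182.95032467728686, -132.93891355884827], [-158.6817951146093, -141.08086787357263], [-160.38971365589342, -187.77503112260885]]
[344 303  23  27 474] [[364.0, 329.0], [349.0, 329.0], [345.0, 303.0], [364.0, 306.0]]
[[-222.5149402144859, -28.18479309757963], [-222.5368375304841, -18.76317678642381], [-204.80599495741606, -15.923853804991133], [-206.79112739212962, -27.696993402525884]]
[450 315  14  13  93] [[460.0, 327.0], [450.0, 315.0], [463.0, 317.0]]
[[-220.9865946410378, -88.35588555837364], [-212.75660502527313, -81.35749798596618], [-214.1018301947326, -89.57273362173099]]
[  0 234   6  15  65] [[3.0, 248.0], [0.0, 234.0]]
[[-169.87181508975232, 187.45250628379296], [-161.2846067025817, 187.4260918308386]]
```

Measured: the rack's -x face is at corner x=-147 and the rack spans y -64 to +65, flush on the fence. I'll descend and push along the fence.

step_arm(slide=[[0,0,0.2],[0,0,0.4],[0,0,0.5],[0.01,0,0.5],[0.025,0,0.5]], turn=[[0,0,0],[0,0,0],[0,0,0],[0,0,0],[0,0,0]], claw=[0.43,0.43,0.43,0.43,0.43])

```text
t: 21.35
tool_pos: [486.9, -7.1, 18.8]
tool_rot: [-3.136, -0.187, 0.001]
wrist_force: [-0.1, -0.5, -0.2]
opening: 0.571
gripper_force: 0.0
```

step_arm(slide=[[0.012,0,0],[0.024,0,0],[0.036,0,0],[0.048,0,0],[0.06,0,0]], turn=[[0,0,0],[0,0,0],[0,0,0],[0,0,0],[0,0,0]], claw=[0.43,0.43,0.43,0.43,0.43])

```text
t: 21.85
tool_pos: [497.4, -5.9, 19.5]
tool_rot: [3.136, 0.187, -0.005]
wrist_force: [-6.5, -2.1, 3.9]
opening: 0.571
gripper_force: 3.4
```

step_arm(slide=[[0.012,0,0],[0.024,0,0],[0.036,0,0],[0.048,0,0],[0.06,0,0]], turn=[[0,0,0],[0,0,0],[0,0,0],[0,0,0],[0,0,0]], claw=[0.43,0.43,0.43,0.43,0.43])

```text
t: 22.35
tool_pos: [509.4, -4.5, 19.5]
tool_rot: [3.136, 0.187, -0.005]
wrist_force: [-6.7, -0.8, 4.5]
opening: 0.576
gripper_force: 3.2
```

step_arm(slide=[[0.015,0,0],[0.03,0,0],[0.045,0,0],[0.06,0,0],[0.075,0,0]], turn=[[0,0,0],[0,0,0],[0,0,0],[0,0,0],[0,0,0]], claw=[0.43,0.43,0.43,0.43,0.43])

```text
t: 22.85
tool_pos: [524.4, -2.7, 19.5]
tool_rot: [3.136, 0.187, -0.004]
wrist_force: [-6.6, -1.6, 4.3]
opening: 0.567
gripper_force: 3.1
```

step_arm(slide=[[0.015,0,0],[0.03,0,0],[0.045,0,0],[0.06,0,0],[0.075,0,0]], turn=[[0,0,0],[0,0,0],[0,0,0],[0,0,0],[0,0,0]], claw=[0.43,0.43,0.43,0.43,0.43])

```text
t: 23.35
tool_pos: [539.3, -0.9, 19.5]
tool_rot: [3.136, 0.187, -0.004]
wrist_force: [-6.3, -1.9, 3.5]
opening: 0.57
gripper_force: 3.0
```

step_arm(slide=[[0.015,0,0],[0.03,0,0],[0.045,0,0],[0.06,0,0],[0.075,0,0]], turn=[[0,0,0],[0,0,0],[0,0,0],[0,0,0],[0,0,0]], claw=[0.43,0.43,0.43,0.43,0.43])

```text
t: 23.85
tool_pos: [554.2, 0.9, 19.5]
tool_rot: [3.136, 0.187, -0.004]
wrist_force: [-6.9, -1.8, 3.2]
opening: 0.565
gripper_force: 2.9
```

Run:
```python
from h import *
s=robot.sense();print(s)
w=cams.camera('wrist');cv2.imwrite('pics/w9.png',w);np.save('s9.npy',s,allow_pickle=True)
sc=cams.camera('scene');sd=cams.camera('side');cv2.imwrite('pics/sc9.png',sc);cv2.imwrite('pics/sd9.png',sd)
# fence near end shift check: compare scene0 vs sc9 near fence end
for n,a,r in (('scene',sc,(200,230,225,250)),('side',sd,(195,220,262,300))):
    b=cv2.imread(f'pics/{n}0.png');y0,y1,x0,x1=r
    A=cv2.cvtColor(a,cv2.COLOR_BGR2GRAY)[y0:y1,x0:x1].astype(np.float32);B=cv2.cvtColor(b,cv2.COLOR_BGR2GRAY)[y0:y1,x0:x1].astype(np.float32)
    print(n,cv2.phaseCorrelate(B,A,cv2.createHanningWindow(A.shape[::-1],cv2.CV_32F)))
```

```text
{'t': 23.85, 'joints': array([-0.04,  0.28,  2.04, -0.  ,  0.83,  1.41]), 'qvel': array([ 0.01,  0.05, -0.06, -0.  ,  0.02,  0.01]), 'joint_torque': array([  0.67, -42.07, -29.82,   0.37,  -1.87,  -0.03]), 'tool_pos': array([554.23,   0.85,  19.49]), 'tool_rot': array([ 3.14,  0.19, -0.  ]), 'wrist_force': array([-6.89, -1.83,  3.18]), 'torque': array([-0.2 ,  0.91, -0.04]), 'gripper_force': 2.891390696167946, 'opening': 0.5652719470230476}
scene ((0.4125536921202837, -0.0681881347660287), 0.9343225091298422)
side ((0.17045935874910967, 0.7474032265243924), 0.5893364782333375)
```

step_arm(slide=[[0.012,0,0],[0.024,0,0],[0.036,0,0],[0.046,0,0],[0.055,0,0]], turn=[[0,0,0],[0,0,0],[0,0,0],[0,0,0],[0,0,0]], claw=[0.43,0.43,0.43,0.43,0.43])

```text
t: 24.5
tool_pos: [565.3, 2.2, 19.2]
tool_rot: [3.136, 0.187, -0.003]
wrist_force: [-6.4, -1.5, 4.9]
opening: 0.572
gripper_force: 3.2
```

step_arm(slide=[[0.003,0,0],[0.006,0,0],[0.009,0,0],[0.012,0,0],[0.015,0,0]], turn=[[0,0,0],[0,0,0],[0,0,0],[0,0,0],[0,0,0]], claw=[0.43,0.43,0.43,0.43,0.43])

```text
t: 25.0
tool_pos: [567.7, 2.5, 19.1]
tool_rot: [3.136, 0.187, -0.005]
wrist_force: [-7.4, -0.8, 5.8]
opening: 0.571
gripper_force: 4.0
```

step_arm(slide=[[0.003,0,0],[0.006,0,0],[0.008,0,0],[0.01,0,0],[0.012,0,0]], turn=[[0,0,0],[0,0,0],[0,0,0],[0,0,0],[0,0,0]], claw=[0.43,0.43,0.43,0.43,0.43])

```text
t: 25.5
tool_pos: [569.7, 2.7, 19.1]
tool_rot: [3.136, 0.187, -0.006]
wrist_force: [-9.4, -1.4, 7.1]
opening: 0.569
gripper_force: 4.5
```

step_arm(slide=[[0,0,-0.003],[0,0,-0.006],[0.002,0,-0.006],[0.004,0,-0.006],[0.005,0,-0.006]], turn=[[0,0,0],[0,0,0],[0,0,0],[0,0,0],[0,0,0]], claw=[0.43,0.43,0.43,0.43,0.43])

```text
t: 26.0
tool_pos: [570.4, 2.8, 19.2]
tool_rot: [3.136, 0.187, -0.007]
wrist_force: [-7.8, -2.5, 1.7]
opening: 0.573
gripper_force: 4.1
```

step_arm(slide=[[0.002,0,0],[0.004,0,0],[0.006,0,0],[0.006,0,0],[0.006,0,0]], turn=[[0,0,0],[0,0,0],[0,0,0],[0,0,0],[0,0,0]], claw=[0.43,0.43,0.43,0.43,0.43])

```text
t: 26.5
tool_pos: [570.4, 2.8, 19.2]
tool_rot: [3.136, 0.187, -0.011]
wrist_force: [-11.9, -3.1, 4.7]
opening: 0.573
gripper_force: 5.6
```

Run:
```python
from h import *
s=robot.sense();w=cams.camera('wrist');print(s['tool_pos'],s['wrist_force'])
cv2.imwrite('pics/w10.png',w);sc=cams.camera('scene');sd=cams.camera('side');cv2.imwrite('pics/sc10.png',sc)
g=cv2.GaussianBlur(w.astype(float).mean(2),(3,3),0)
for c in (180,240,300,330,360,420,450): print(c,g[0:130:5,c].astype(int))
for n,a,r in (('scene',sc,(200,230,225,250)),('scene',sc,(160,235,222,275)),('side',sd,(190,220,262,285))):
    b=cv2.imread(f'pics/{n}0.png');y0,y1,x0,x1=r
    A=cv2.cvtColor(a,cv2.COLOR_BGR2GRAY)[y0:y1,x0:x1].astype(np.float32);B=cv2.cvtColor(b,cv2.COLOR_BGR2GRAY)[y0:y1,x0:x1].astype(np.float32)
    print(n,cv2.phaseCorrelate(B,A,cv2.createHanningWindow(A.shape[::-1],cv2.CV_32F)))
```

```text
[570.4    2.85  19.21] [-11.91  -3.12   4.72]
180 [232 233 148 147 148 148 143 107  92  92  92  94 149 152 152 152 152 152
 152 152 151 152 152 150 106 107]
240 [233 233 234 230 149 149 154 155 154 155 155 154 154 155 155 154 155 154
 154 154 154 154 154 154 153 154]
300 [234 234 234 234 234 201  32  33  34  36  36  37  35  33  36  40  36  37
  35  38  39  37  35  24 154 141]
330 [234 234 234 234 235 211  53  35  37  38  37  35  35  36  36  37  37  38
  36  36  36  37  37  25 160 164]
360 [233 234 234 234 235 235 240 241 241 156 156 155 110  66  46  41  64 104
 131 136 138 141 154 156 156 155]
420 [233 234 234 234 234 235 238 235 153 147 124 239 240 240 240 240 240 240
 226 171 211 153 153 153 148 151]
450 [233 234 234 234 234 234 235 180 109 107 105 229 238 238 239 239 239 239
 239 240 240 240 153 151 152 108]
scene ((0.5643986643861201, 0.057562212505546384), 0.8735836334228516)
scene ((9.099179954957798, 5.111609833707895), 0.061262154755768954)
side ((0.13423698022990926, 0.052986258805844955), 0.9858872304360072)
```

The stop is felt: position stalled at 570.4 while force rose. I'll back off, rise and measure.

step_arm(slide=[[-0.01,0,0],[-0.04,0,0],[-0.08,0,-0.1],[-0.08,0,-0.3],[-0.08,0,-0.5]], turn=[[0,0,0],[0,0,0],[0,0,0],[0,0,0],[0,0,0]], claw=[0.43,0.43,0.43,0.43,0.43])

```text
t: 27.15
tool_pos: [558.3, 1.5, 121.1]
tool_rot: [-3.136, -0.186, -0.002]
wrist_force: [0.9, -0.3, 0.3]
opening: 0.575
gripper_force: 0.0
```

step_arm(slide=[[0,0,-0.2],[0,0,-0.4],[0,0,-0.4],[0,0,-0.4],[0,0,-0.4]], turn=[[0,0,0],[0,0,0],[0,0,0],[0,0,0],[0,0,0]], claw=[0.43,0.43,0.43,0.43,0.43])

```text
t: 27.65
tool_pos: [557.6, 1.5, 199.1]
tool_rot: [-3.136, -0.186, 0.001]
wrist_force: [-0.5, 0.1, -0.6]
opening: 0.571
gripper_force: 0.0
```

Run:
```python
from h import *
s=robot.sense();w=cams.camera('wrist');print(s['tool_pos'],s['tool_rot'])
cv2.imwrite('pics/w11.png',w);np.save('s11.npy',s,allow_pickle=True)
sc=cams.camera('scene');sd=cams.camera('side');cv2.imwrite('pics/sc11.png',sc);cv2.imwrite('pics/sd11.png',sd)
a=.1183;R=np.array([[np.cos(a),-np.sin(a)],[np.sin(a),np.cos(a)]])
for u,v in ((139,98),(147,132)): pass
X=lambda x,y,z:np.r_[np.array([649,11.2])+R@[x,y],z]
pts={'rk--':X(-68.5,-65,38),'rk-+':X(-68.5,65,38),'rk+-':X(27.5,-65,38),'rk++':X(27.5,65,38),'fence end in':X(-120,65,24),'fence end out':X(-120,95,24),'stop end':X(27.5,-44,24)}
for k,p in pts.items(): print(k,proj('wrist',p,s)[0])
g=cv2.GaussianBlur(w.astype(float).mean(2),(3,3),0)
for r in range(60,240,15): print(r,g[r,150:300:4].astype(int))
```

```text
[557.59   1.47 199.06] [-3.14 -0.19  0.  ]
rk-- [404.24 187.15]
rk-+ [235.51 186.92]
rk+- [411.94  51.71]
rk++ [228.02  51.41]
fence end in [242.34 245.8 ]
fence end out [206.55 245.75]
stop end [379.43  55.11]
60 [ 58  59  59  59  59  58  59  43  38  38  38 149 154 149 156 130 130 156
 156 153 205 206 206 206 206 206 206 206 206 206 207 206 206 206 206 206
 206 206]
75 [ 59  59  58  59  59  59  59  40  38  39  39 117 152 151 154 154 154 156
 156 153 200 206 207 207 207 189 136 126 135 160 160 147 194 209 209 210
 210 210]
90 [ 59  60  60  59  59  60  59  39  37  39  38  60 153 154 151 154 156 155
 154 154 184 206 206 206 157 129 207 208 208 208 208 209 209 205 207 209
 209 208]
105 [ 59  59  59  59  60  60  56  38  38  38  38  39 155 153 148 155 156 152
 152 154 166 205 206 206 207 199 152 205 207 207 208 208 199 208 208 208
 209 209]
120 [ 60  60  60  59  59  59  48  39  39  38  39  38 137 152 148 155 155 150
 153 154 153 206 206 206 205 206 206 206 205 206 206 206 206 206 206 206
 206 206]
135 [ 59  59  60  60  59  59  58  39  39  38  39  38  84 152 152 152 153 152
 154 153 150 20
[... 327 characters left out ...]
04 204 117  45  57  47  56  42 127 205 199 205 206
 205 205]
180 [ 60  60  60  60  60  60  60  42  39  39  39  39  39 106 150 150 153 154
 150 152 152 157 204 204 203 204 203 204 204 204 203 204 204 203 204 204
 204 204]
195 [ 60  59  60  60  60  60  59  39  39  39  40  39  51  66 149 232 235 236
 168 153 150 149 145  96  61  59  60  60  60  60  60  60  60  60  60  49
  39  39]
210 [ 60  59  60  60  59  45  39  39  40  39  39  38  53  60 228 236 233 237
 238 238 235 235 235 109  73  60  61  60  61  60  60  60  61  60  59  41
  39  38]
225 [ 59  59  60  60  58  40  39  38  38  39  39  38  60  60 184 235 234 173
 132 130 232 235 236 125  87  60  60  59  60  61  60  61  60  42  39  39
  40  39]
```

```bash
cat > meas.py <<'E'
from h import *
def meas(w,s):
    g=cv2.GaussianBlur(w.astype(float).mean(2),(3,3),0)
    a=.1183;R=np.array([[np.cos(a),-np.sin(a)],[np.sin(a),np.cos(a)]])
    L=lambda uv,z:(onz('wrist',uv,z,s)-[649,11.2])@R
    def sub(p,sign):
        d=np.diff(p)*sign;i=int(np.argmax(d));
        if 0<i<len(d)-1:
            den=d[i-1]-2*d[i]+d[i+1]; i=i+.5*(d[i-1]-d[i+1])/den if den else i
        return i+.5
    def line(rows,c0,c1,sign,z,name):
        P=np.array([L((c0+sub(g[r,c0:c1],sign),r),z) for r in rows])
        ok=abs(P[:,1]-np.median(P[:,1]))<2.5;P=P[ok]
        k=np.polyfit(P[:,0],P[:,1],1);print(name,'y at x=-20',np.polyval(k,-20),'slope',k[0],'n',len(P),'rms',np.std(P[:,1]-np.polyval(k,P[:,0])));return k
    line(range(65,180,4),222,245,+1,38,'rack +y edge')
    line(range(65,180,4),390,425,-1,38,'rack -y edge')
    line(range(205,242,3),234,256,-1,24,'fence')
    P=np.array([L((c,175+sub(g[175:205,c],-1)),38) for c in range(250,400,6)])
    ok=abs(P[:,0]-np.median(P[:,0]))<2.5;P=P[ok];k=np.polyfit(P[:,1],P[:,0],1);print('rack -x edge x',np.polyval(k,0),'slope dx/dy',k[0])
E
python3 - <<'E'
from meas import *
meas(cv2.imread('pics/w11.png'),np.load('s11.npy',allow_pickle=True).item())
E
```

```text
rack +y edge y at x=-20 65.27771968901705 slope 0.001680178508629591 n 29 rms 0.036954412955161546
rack -y edge y at x=-20 -65.07665632397388 slope -0.0032421170631848715 n 29 rms 0.08230059490160987
fence y at x=-20 65.24829230507923 slope 0.0016148712391901709 n 13 rms 0.04613499251066162
rack -x edge x -68.74811101162963 slope dx/dy -0.0014682626261657836
```

Run:
```python
from h import *
a=cv2.imread('pics/sc4.png',0)[255:315,285:345].astype(np.float32);b=cv2.imread('pics/sc11.png',0)[255:315,285:345].astype(np.float32)
print(cv2.phaseCorrelate(a,b,cv2.createHanningWindow((60,60),cv2.CV_32F)),abs(a-b).mean())
print(robot.finish_job())
```

```text
((-0.20619160085146504, -0.056060333704508025), 0.8130778386857774) 4.9249306
the job is handed in; nothing more can be done
None
```

I handed the job in at about 28 s of the 72 s. The prop vial is standing home in the catch, holding it open at about 0.24 rad. The rack is flush on the fence to within about 0.1 mm in the last picture. It is against the stop bar by force feel, though I could not see the plunger itself. `finish_job` gave no verdict.

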